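Find the stamped parts crate and push it into the dispatch lane

ROBOT

A 6-joint arm with a two-finger parallel gripper is mounted at the origin on the work surface. World frame = base frame: x ahead of the robot, y to its left, z up, the work surface at z = 0. Lengths are in m, angles in rad, forces in N, time in s.
With the tool pointing down it reaches from about 0.35 to 0.95 m from the base axis. Payload 17.4 kg.
Tool frame: the origin (TCP) lies at the centre of the arm's flange, where the gripper is bolted on; the fingertips stand 186 mm ahead of it and the grasp point (between the pads) lies 167 mm ahead of it (r.tip_extent is the distance from the TCP to the fingertips, in m); y points along the fingers, z is the direction in which the jaws open and shut, and the axes are right-handed (so a half turn about y gives the same grasp; the last joint's range is limited). The gripper opens to 93 mm and grips with 3 to 60 N. Pads are 15 mm wide; open, the fingers measure 128 mm over their backs; the gripper's body (75 mm by 188 mm) begins 65 mm behind the grasp point.
Start: joints at [1.255, 0.116, 1.442, -0, 1.584, -0.038], TCP at [0.185, 0.649, 0.405] pointing down, gripper open.
Joint ranges: [-2.83, 2.83], [-0.83, 2.19], [0.07, 2.5], [-1.14, 4.28], [0.01, 3], [-2.97, 2.97]. Speed limits (rad/s): [1.89, 1.89, 2.22, 3.14, 3.14, 3.14].

INTERFACE

Orientations are given as a unit quaternion [x, y, z, w].
In Python, from rig import readout, snapshot, r gives the robot as it stands.
- The arm moves only by the shell command python3 -m jog 'ROWS' [FORCE]. ROWS is JSON, a list of rows, each an object with "grip": the opening, from 0 (shut) to 1 (fully open); "dp": the shift along the tool's x, y, z in cm, a list of three; "twist": the turn about the tool's y in rad. In form: [{"grip": grip, "dp": [x, y, z], "twist": twist}, ...]. A call has 1 to 12 rows; each row shifts and turns the commanded pose from where the row before left it, along the tool's axes as they then stand; what a row does not reach is not made up. A row lasts 1/12 s, in which the tool goes at most 41.7 mm and 7.16 degrees, less where a joint would pass 70% of its speed; a pose out of reach is approached as far as the arm can. A call with a gripper value outside its range is refused whole. The fingers move at their own pace and stop on an object; FORCE is the grip in N (left out, the last holds). Time passes only in rows, so rows that do not move let the fingers close. It gives the time, the measured TCP pose, the force and the opening at its end, in the units of the state.
- readout.read_state(): the state, without advancing time (a new reading comes with each control period).
- snapshot(name): name is "side" or "top"; returns a dict with "img" (400x640x3 uint8, red, green, blue), "K" (3x3 intrinsics, pixels), "origin" and "orientation" of the camera in the world. Camera axes: x right, y down, z forward; pixel columns grow to the right and rows downward; lengths in m; the calibration is good to about 2 mm. A picture is of the moment at which its call begins. There is no depth.
- r.finish_job(): hands the job in, once; it reports no verdict.
The state is a dict: "time_s": time; "qpos": joint angles; "dq": joint speeds; "joint_torque": joint torques, N m; "tool_pos": TCP position; "tcp_rot": TCP orientation; "contact_force": force on the tool from outside, world axes, zero at the start; "moment": the same for the moment, N m; "finger_gap": opening from 0.0 (shut) to 1.0 (fully open).
Only numpy, scipy, OpenCV 4.12 (cv2) and the standard library are available. Lean on these libraries where they do the work, as an engineer would, in place of code of your own. Each camera call takes 0.05 s, during which the arm holds its last target.

TASK

One of the two parts crates carries a green stamp on its underside. Tip both crates over onto their sides to look at their undersides, and only then push the stamped one along the bench, still on its side, until it lies wholly between the two yellow tape lines of the dispatch lane. Only push with the fingers: lift or carry nothing, leave the plain crate lying where it tipped, clear of the tape, and do not disturb the pulley, tin and bearing.

Things in the scene. Friction and masses are not known exactly. Their poses are not given: they have to be found in the camera images.
- crate_a_center (a point): One parts crate: closed lidded box, grey with blue lid and ribs, 90 (x) x 110 (y) x 120 (z, tall) mm, 0.3 to 0.5 kg, loose, standing on two 4 mm rubber foot strips that grip: a push near its top tips it; on its side it slides. Too thick to grasp. The point is the box's centre; z to its lid, y along the 110 mm width, x away from the robot at the start (within 19 degrees). May stand left or right.
- crate_b_center (a point): The other parts crate: closed lidded box, grey with blue lid and ribs, 90 (x) x 110 (y) x 120 (z, tall) mm, 0.3 to 0.5 kg, loose, standing on two 4 mm rubber foot strips that grip: a push near its top tips it; on its side it slides. Too thick to grasp. The point is the box's centre; z to its lid, y along the 110 mm width, x away from the robot at the start (within 19 degrees). May stand left or right.
- stamp (a point): Centre of the stamp: green ring and dot on white, 64 mm across, in the middle of the underside of the one stamped crate (56 mm from that crate's centre). Hidden while the crate stands; seen from beyond the bench's far side once the crate is tipped over towards the robot. The other crate's underside is plain.
- lane_mid (a point): Middle of the dispatch lane, on the bench, between the crates' places. Two flat yellow tape lines, 460 x 20 mm, run along its x axis (away from the robot within 5 degrees); inner edges at y = +-85 mm, outer at +-105 mm. Grey arrow heads between. Past the far end (x = 265 to 375 mm) stands a fixed roller line 182 mm wide, 45 mm tall.
- pulley_mid (a point): Bystander: dark steel pulley, 72 mm across, 50 mm tall, loose, at the right end (-y) of the work area. The point is its centre, half-way up.
- tin_mid (a point): Bystander: small tin with a red label, 60 mm across, 70 mm tall, loose, at the left end (+y) of the work area. The point is its centre, half-way up.
- bearing_mid (a point): Bystander: steel bearing ring, 72 mm across, 40 mm bore, 20 mm tall, lying loose at the left end, farther from the robot than the tin. The point is its centre, half-way up.
Not all that is in view belongs to the job. What is shaped like the part that bears crate_b_center but pink or red is not meant. Leave any turquoise look-alike of the part that bears crate_a_center alone.

How it is judged:
On the way, in this order (a step that is already met when the one before it is completed fails the run):
1. both crates lie on their sides, the stamped one not yet in the lane (angle between crate_a_center's own z axis and vertical between 1.42 and 1.72 rad and angle between crate_b_center's own z axis and vertical between 1.42 and 1.72 rad and (y of crate_a_center in the frame of lane_mid above 0.06 m or y of crate_a_center in the frame of lane_mid below -0.06 m)), for 0.2 s.
2. the stamped crate, on its side, is between the tape lines (angle between crate_a_center's own z axis and vertical between 1.42 and 1.72 rad and y of crate_a_center in the frame of lane_mid between -0.035 and 0.035 m and x of crate_a_center in the frame of lane_mid between -0.17 and 0.17 m), for 0.2 s.
At the end, for the whole second after the job is handed in: Both crates lie still on a side (within 0.15 rad); the stamped one's centre is within 35 mm of the lane's centre line and 170 mm of its middle along it; the plain one's is over 160 mm from the centre line and within 190 mm of its start (tipping moves it about 105 mm) (all of step 2 and angle between crate_b_center's own z axis and vertical between 1.42 and 1.72 rad and (y of crate_b_center in the frame of lane_mid above 0.16 m or y of crate_b_center in the frame of lane_mid below -0.16 m) and distance of crate_b_center from where it was at the start of the episode below 0.19 m and linear speed of each of crate_a, crate_b below 0.02 m/s and angular speed of each of crate_a, crate_b below 0.1 rad/s); the robot touches nothing.
It fails at once if a crate is lifted off the bench (centre some 20 mm above where it can rest or pivot) ((height (world z) of crate_a_center above 0.088 m or (angle between crate_a_center's own z axis and vertical below 0.12 rad and height (world z) of crate_a_center above 0.078 m) or (angle between crate_a_center's own z axis and vertical between 1.45 and 1.69 rad and height (world z) of crate_a_center above 0.063 m)) or (height (world z) of crate_b_center above 0.088 m or (angle between crate_b_center's own z axis and vertical below 0.12 rad and height (world z) of crate_b_center above 0.078 m) or (angle between crate_b_center's own z axis and vertical between 1.45 and 1.69 rad and height (world z) of crate_b_center above 0.063 m))).
It fails at once if a bystander (pulley, tin or bearing) is shifted by more than 30 mm (distance of any of pulley_mid, tin_mid, bearing_mid from where it was at the start of the episode above 0.03 m).
It also fails if it takes over 61 s, if anything falls off the work surface, if the arm or the gripper's body presses on something with over 40 N, if the wrist force passes 120 N, or if a joint passes its speed limit or range.

## Working session

There is one attempt and no reset: what is moved stays moved. The work goes in short steps, Python scripts to look and compute and a shell command to move; the robot and the scene stay as the last step left them, time stands still between calls to the robot, and variables do not carry over. Pictures are saved under pics/ and viewed, and the job is handed in when it is done.

```bash
ls; mkdir -p pics
python3 - <<'E'
from rig import readout, snapshot, r
import cv2
s=readout.read_state()
for k in ['time_s','tool_pos','tcp_rot','finger_gap']: print(k,s[k])
for n in ['side','top']:
    d=snapshot(n); cv2.imwrite(f'pics/{n}0.png',d['img'][:,:,::-1]); print(n,d['K'],d['origin'],d['orientation'])
E
```

```text
pics
time_s 0.0
tool_pos [0.18512445 0.64911431 0.40402753]
tcp_rot [ 0.70067968 -0.0979791   0.09784457 -0.69991037]
finger_gap 0.9987477488040641
side [[452.8420437    0.         323.37272511]
 [  0.         452.8420437  197.28128154]
 [  0.           0.           1.        ]] [ 0.4252383  -0.82697304  1.17030567] [ 0.93590787 -0.13974445  0.04613421 -0.32003059]
top [[503.70357492   0.         322.86277855]
 [  0.         503.70357492 196.68207255]
 [  0.           0.           1.        ]] [ 0.56971901 -0.00425889  1.58872622] [ 0.70723641 -0.70613235  0.02567147 -0.0231246 ]
```

View pics/top0.png

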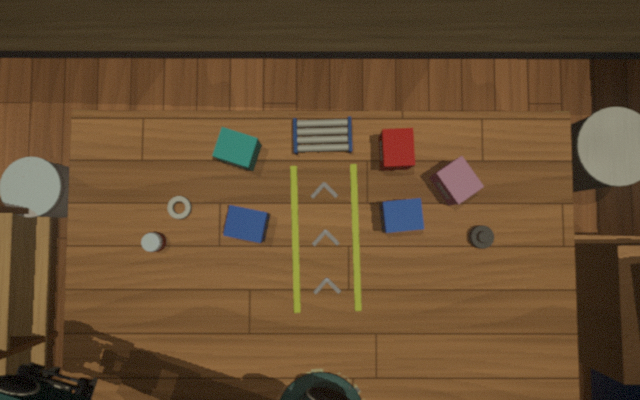

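View pics/side0.png

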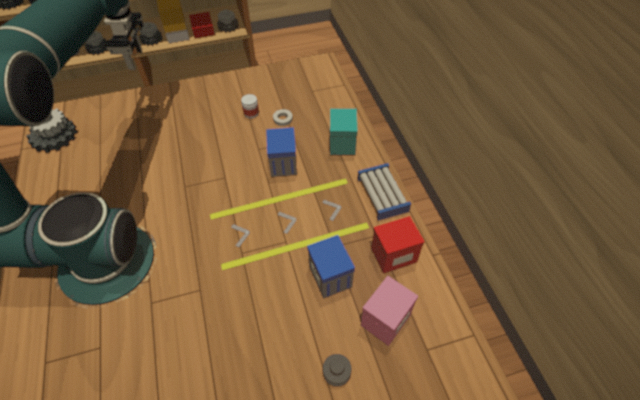

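```bash
cat > h.py <<'E'
from rig import readout, snapshot, r
import cv2, numpy as np
from scipy.spatial.transform import Rotation as R
def ray(d,uv,z):
    K=np.array(d['K']);o=np.array(d['origin'])
    v=R.from_quat(d['orientation']).apply(np.linalg.solve(K,[uv[0],uv[1],1]))
    return o+v*(z-o[2])/v[2]
def proj(d,p):
    q=R.from_quat(d['orientation']).inv().apply(np.array(p)-np.array(d['origin']))
    u=np.array(d['K'])@q; return u[:2]/u[2]
def tool():
    s=readout.read_state(); return np.array(s['tool_pos']),R.from_quat(s['tcp_rot']).as_matrix()
def crop(d,name,x0,y0,x1,y1,f):
    cv2.imwrite('pics/'+name+'.png',cv2.resize(d['img'][y0:y1,x0:x1,::-1],None,fx=f,fy=f,interpolation=cv2.INTER_CUBIC))
E
python3 - <<'E'
from h import *
p,M=tool();print(p,M.round(3),r.tip_extent)
t=snapshot('top');s=snapshot('side')
crop(t,'t1',130,100,330,250,4);crop(t,'t2',330,100,530,250,4)
crop(s,'s1',230,80,430,230,4);crop(s,'s2',290,200,450,300,5)
print('camfwd',R.from_quat(s['orientation']).as_matrix()[:,2])
E
```

```text
[0.18512168 0.64913447 0.40409444] [[ 0.962 -0.     0.274]
 [-0.274 -0.001  0.962]
 [-0.    -1.    -0.001]] 0.1861
camfwd [ 0.17579974  0.5861443  -0.79090411]
```

View pics/t1.png

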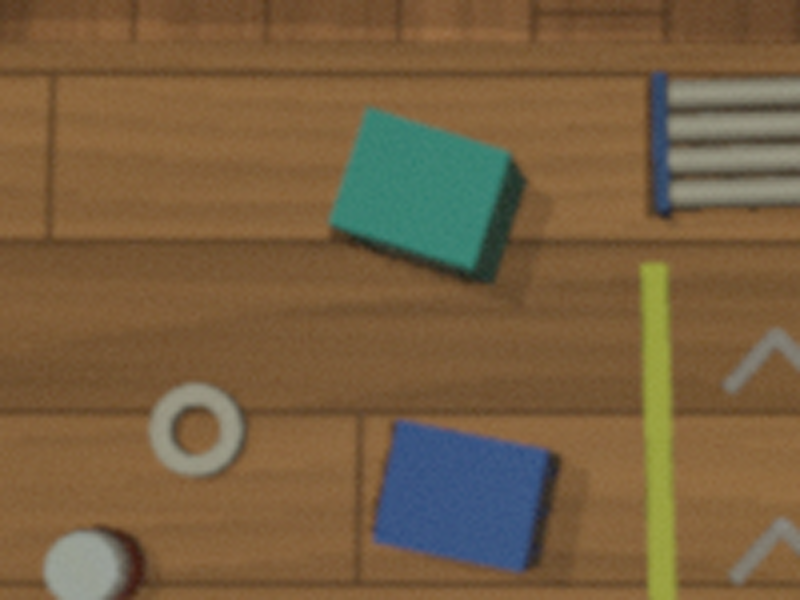

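View pics/t2.png

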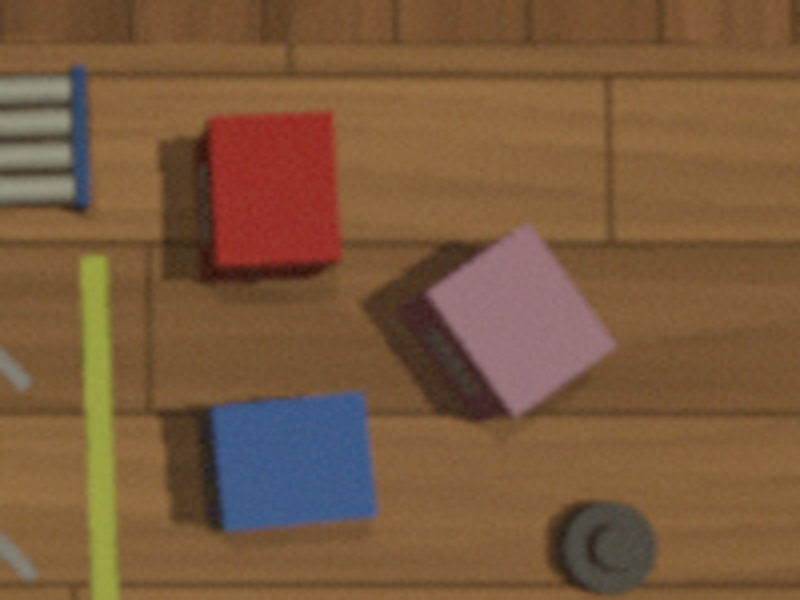

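View pics/s1.png

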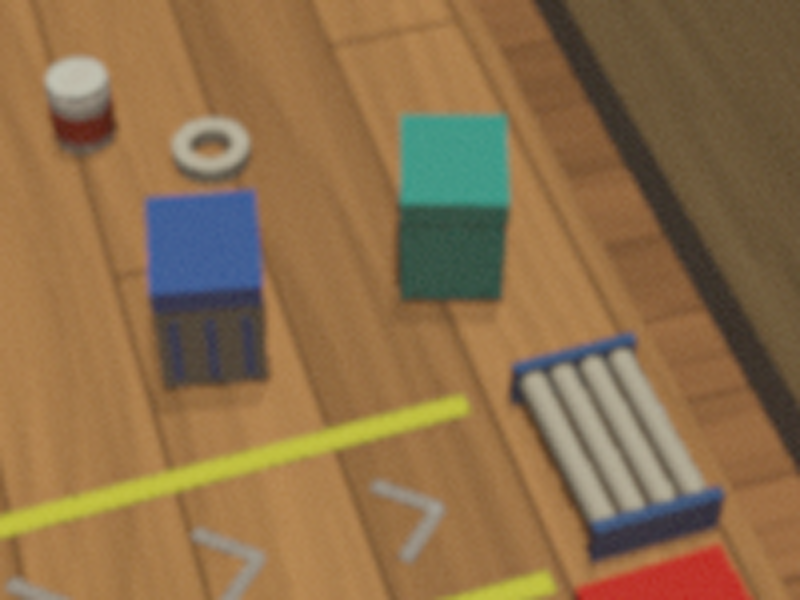

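View pics/s2.png

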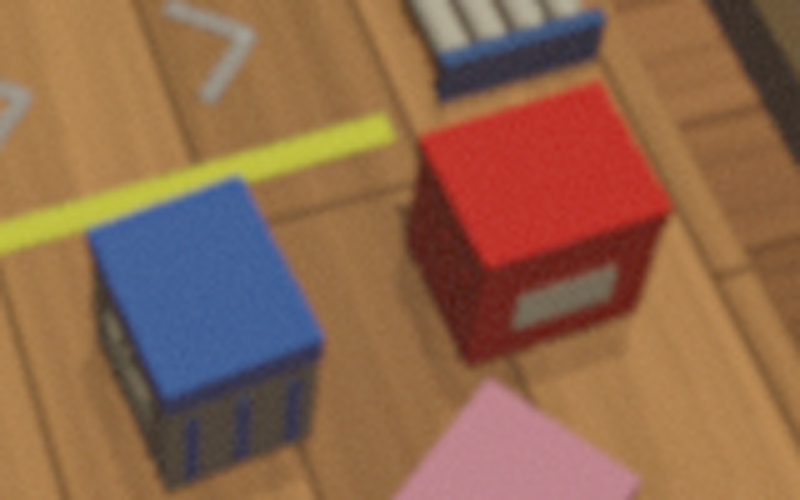

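Run:
```python
from h import *
t=snapshot('top');s=snapshot('side')
def rep(n,ps,ox,oy,f,d,z):
    P=np.array([ray(d,(ox+x/f,oy+y/f),z) for x,y in ps]); print(n,'c',P.mean(0).round(4),'corners',P[:,:2].round(3).tolist())
    return P
for n,ps,ox in [('L',[(398,422),(552,452),(524,570),(375,542)],130),('R',[(210,408),(362,394),(376,516),(224,530)],330)]:
    P=rep(n,ps,ox,100,4,t,.12); v=(P[0]+P[1]-P[2]-P[3]); print('yaw deg',np.degrees(np.arctan2(v[1],v[0])), np.linalg.norm(P[0]-P[1]),np.linalg.norm(P[1]-P[2]))
rep('teal',[(368,108),(512,155),(473,270),(332,225)],130,100,4,t,.12)
rep('red',[(208,117),(331,112),(340,262),(215,268)],330,100,4,t,.12)
rep('pink',[(527,224),(616,347),(515,415),(427,292)],330,100,4,t,.12)
rep('tapes',[(655,264),],130,100,4,t,0)
rep('tapes R far',[(93,256),],330,100,4,t,0)
for uv in [(297,312),(358,310)]: print('near',ray(t,uv,0))
rep('tin',[(87,565)],130,100,4,t,.07)
rep('bearing',[(197,430)],130,100,4,t,.02)
rep('pulley',[(607,547)],330,100,4,t,.04)
rep('rollers',[(650,75),(665,212)],130,100,4,t,.045)
rep('Lside',[(148,200),(253,192),(262,288),(152,300)],230,80,4,s,.12)
rep('Rside',[(90,232),(238,178),(322,340),(165,402)],290,200,5,s,.12)
```

```text
L c [0.5909 0.2154 0.12  ] corners [[0.645, 0.263], [0.623, 0.15], [0.538, 0.17], [0.558, 0.278]]
yaw deg -11.439719464470011 0.11454410250972737 0.08789142720515218
R c [ 0.6167 -0.2441  0.12  ] corners [[0.656, -0.184], [0.666, -0.295], [0.577, -0.304], [0.567, -0.193]]
yaw deg 6.010114074117326 0.11172496848518722 0.089460132358563
teal c [0.8163 0.2482 0.12  ] corners [[0.877, 0.288], [0.842, 0.182], [0.757, 0.209], [0.79, 0.313]]
red c [ 0.8171 -0.2316  0.12  ] corners [[0.871, -0.184], [0.875, -0.275], [0.764, -0.28], [0.759, -0.188]]
pink c [ 0.7215 -0.4125  0.12  ] corners [[0.792, -0.418], [0.701, -0.482], [0.651, -0.407], [0.741, -0.344]]
tapes c [0.777  0.0826 0.    ] corners [[0.777, 0.083]]
tapes R far c [ 0.7838 -0.1063  0.    ] corners [[0.784, -0.106]]
near [0.31971637 0.07005807 0.        ]
near [ 0.32602555 -0.11983171  0.        ]
tin c [0.5398 0.5035 0.07  ] corners [[0.54, 0.504]]
bearing c [0.6437 0.4373 0.02  ] corners [[0.644, 0.437]]
pulley c [ 0.5544 -0.4975  0.04  ] corners [[0.554, -0.498]]
rollers c [0.8652 0.0788 0.045 ] corners [[0.919, 0.085], [0.812, 0.073]]
Lside c [0.5943 0.213  0.12  ] corners [[0.562, 0.276], [0.648, 0.26], [0.627, 0.152], [0.541, 0.165]]
Rside c [ 0.6187 -0.2469  0.12  ] corners [[0.57, -0.197], [0.657, -0.188], [0.668, -0.296], [0.579, -0.306]]
```

Candidates (top view): blue crates at (246,224) and (402,215). Look-alikes are teal (236,148), red (397,148) and pink (459,180). The close crops show the two blue-lidded, ribbed grey boxes are the real crates. I'll go behind the left one first.

```bash
python3 -m jog '[{"grip":0.5,"dp":[0,0,0],"twist":-0.08},{"grip":0.5,"dp":[3.4,0,-2.1],"twist":0},{"grip":0.5,"dp":[3.4,0,-2.1],"twist":0},{"grip":0.5,"dp":[3.4,0,-2.1],"twist":0},{"grip":0.5,"dp":[3.4,0,-2.1],"twist":0},{"grip":0.5,"dp":[3.4,0,-2.1],"twist":0},{"grip":0.5,"dp":[3.4,0,-2.1],"twist":0},{"grip":0.5,"dp":[3.4,0,-2.1],"twist":0},{"grip":0.5,"dp":[3.4,0,-2.1],"twist":0},{"grip":0.5,"dp":[3.4,0,-2.1],"twist":0},{"grip":0.5,"dp":[3.4,0,-2.1],"twist":0},{"grip":0.5,"dp":[3.4,0,-2.1],"twist":0}]'
cat >> h.py <<'E'
def goto(x,y,ztip):
    p,M=tool(); d=np.array([x,y,ztip+r.tip_extent])-p
    print('tcp',p.round(4),'yaw',np.degrees(np.arctan2(M[1,0],M[0,0])).round(2),'dp cm',(M.T@d*100).round(2),'gap',readout.read_state()['finger_gap'],'t',readout.read_state()['time_s'])
E
python3 -c "
from h import *
goto(.6655,.199,.10)"
```

```text
time_s: 1.3
tool_pos: [0.5075, 0.3475, 0.4049]
tcp_rot: [-0.704, 0.07, -0.07, 0.704]
contact_force: [-0.6, 0.5, 0.2]
finger_gap: 0.504
tcp [0.5075 0.3475 0.4049] yaw -11.33 dp cm [ 18.41  11.88 -11.45] gap 0.5042140677728338 t 1.3
```

```bash
python3 -m jog '[{"grip":0.5,"dp":[3.1,0,-1.9],"twist":0},{"grip":0.5,"dp":[3.1,0,-1.9],"twist":0},{"grip":0.5,"dp":[3.1,0,-1.9],"twist":0},{"grip":0.5,"dp":[3.1,0,-1.9],"twist":0},{"grip":0.5,"dp":[3.1,0,-1.9],"twist":0},{"grip":0.5,"dp":[2.9,0,-1.9],"twist":0},{"grip":0.5,"dp":[0,3,0],"twist":0},{"grip":0.5,"dp":[0,3,0],"twist":0},{"grip":0.5,"dp":[0,3,0],"twist":0},{"grip":0.5,"dp":[0,2.6,0],"twist":0},{"grip":0.5,"dp":[0,0,0],"twist":0}]'
python3 -c "
from h import *
goto(.6655,.199,.10)
d=snapshot('top');crop(d,'a1',180,110,340,260,4)
d=snapshot('side');crop(d,'a2',220,50,400,200,4)"
```

```text
time_s: 2.22
tool_pos: [0.6636, 0.2008, 0.2826]
tcp_rot: [0.705, -0.072, 0.067, -0.703]
contact_force: [-1.0, 0.6, -1.0]
finger_gap: 0.498
tcp [0.6636 0.2008 0.2826] yaw -11.35 dp cm [ 0.22 -0.35 -0.14] gap 0.49782747635685626 t 2.2167
```

View pics/a1.png

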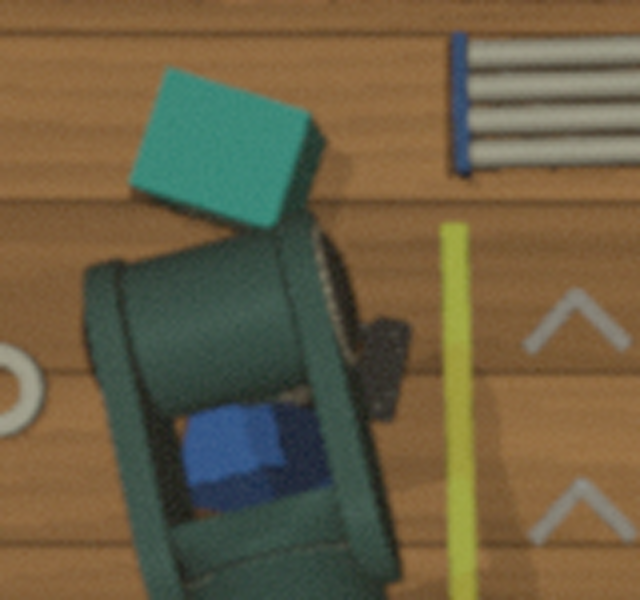

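View pics/a2.png

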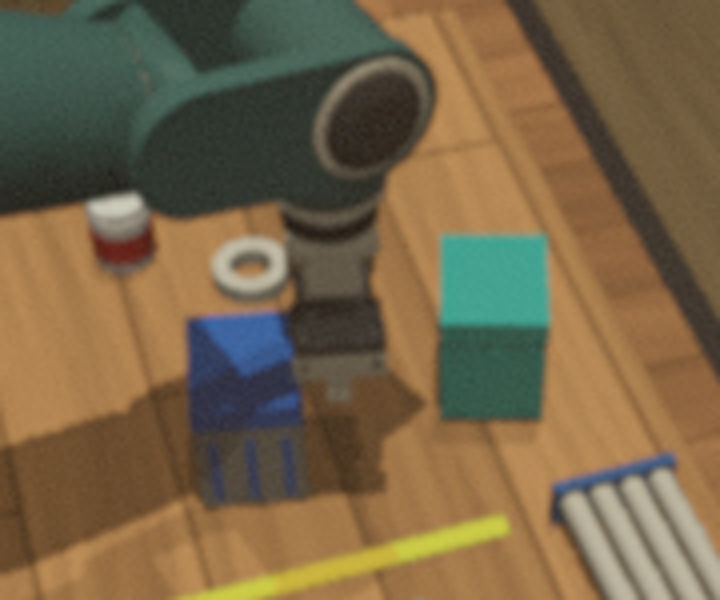

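```bash
python3 -m jog '[{"grip":0.5,"dp":[-1.2,-0.3,0],"twist":0},{"grip":0.5,"dp":[-1.0,0,0],"twist":0},{"grip":0.5,"dp":[-1.0,0,0],"twist":0},{"grip":0.5,"dp":[-1.0,0,0],"twist":0},{"grip":0.5,"dp":[-1.0,0,0],"twist":0},{"grip":0.5,"dp":[-1.0,0,0],"twist":0},{"grip":0.5,"dp":[-0.8,0,0],"twist":0}]'
python3 -c "
from h import *
goto(.6655,.199,.10)
d=snapshot('side');crop(d,'a3',220,50,400,200,4)"
```

```text
time_s: 2.9
tool_pos: [0.5945, 0.2153, 0.2922]
tcp_rot: [-0.704, 0.07, -0.07, 0.704]
contact_force: [1.5, 0.8, 4.9]
finger_gap: 0.499
tcp [0.5945 0.2153 0.2922] yaw -11.32 dp cm [ 7.28  0.61 -0.2 ] gap 0.49898308690508486 t 2.9
```

View pics/a3.png

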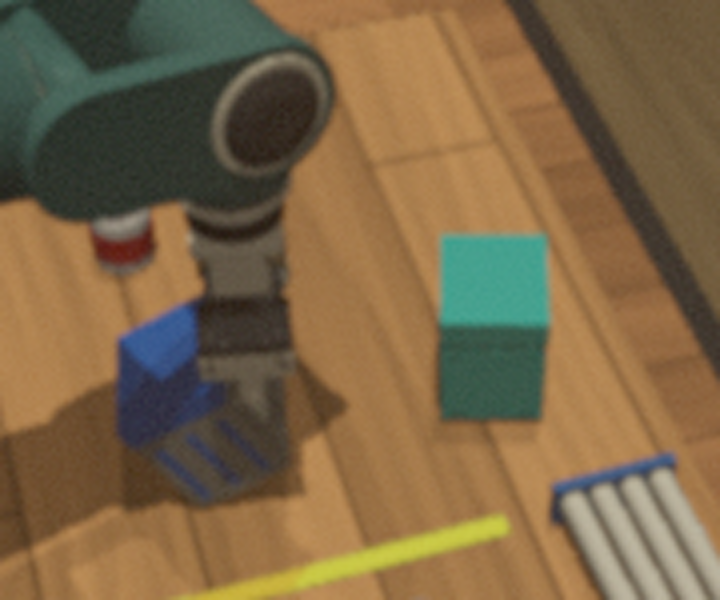

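The crate is tilting about 35° toward the robot and its pivot hasn't slipped. I'll keep pushing.

```bash
python3 -m jog '[{"grip":0.5,"dp":[-0.7,0,0],"twist":0},{"grip":0.5,"dp":[-0.7,0,0],"twist":0},{"grip":0.5,"dp":[-0.6,0,0],"twist":0},{"grip":0.5,"dp":[0,0,0],"twist":0},{"grip":0.5,"dp":[0,0,0],"twist":0},{"grip":0.5,"dp":[0,0,0],"twist":0},{"grip":0.5,"dp":[0,0,0],"twist":0}]'
python3 -c "
from h import *
goto(.6655,.199,.10)
d=snapshot('side');crop(d,'a4',220,50,400,200,4)"
```

```text
time_s: 3.53
tool_pos: [0.5764, 0.2188, 0.2917]
tcp_rot: [0.704, -0.07, 0.07, -0.704]
contact_force: [0.5, -0.0, -0.8]
finger_gap: 0.499
tcp [0.5764 0.2188 0.2917] yaw -11.34 dp cm [ 9.12  0.55 -0.19] gap 0.4993501703851306 t 3.5333
```

View pics/a4.png

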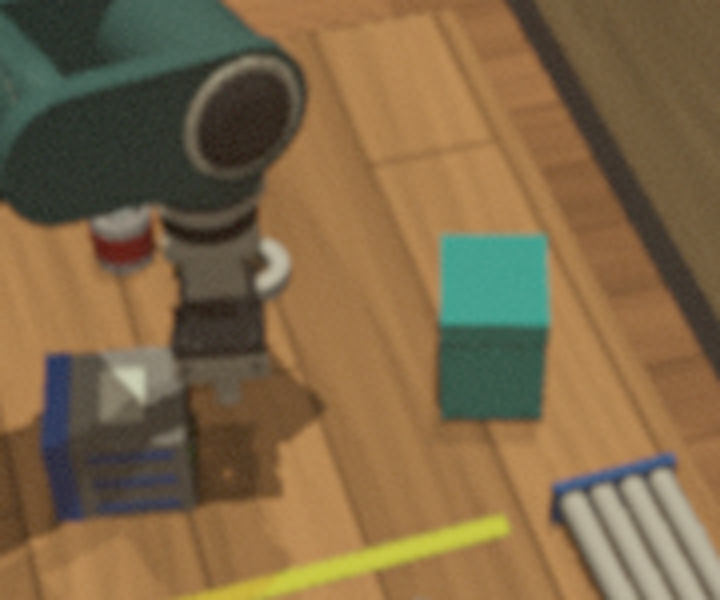

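Left crate is lying on its side. There's a hint of green at the underside edge, crop (195,450). I'll lift clear, look again, then go to the right crate.

```bash
python3 -m jog '[{"grip":0.5,"dp":[1,-3,0],"twist":-0.1},{"grip":0.5,"dp":[1,-3,0],"twist":-0.1},{"grip":0.5,"dp":[0,-1,0],"twist":-0.1},{"grip":0.5,"dp":[1,0,-4],"twist":0},{"grip":0.5,"dp":[1,0,-4],"twist":0},{"grip":0.5,"dp":[1,0,-4],"twist":0},{"grip":0.5,"dp":[1,0,-4],"twist":0},{"grip":0.5,"dp":[1,0,-4],"twist":0},{"grip":0.5,"dp":[1,0,-4],"twist":0},{"grip":0.5,"dp":[1,0,-4],"twist":0},{"grip":0.5,"dp":[1,0,-4],"twist":0}]'
python3 -c "
from h import *
goto(.695,-.237,.10)
d=snapshot('side');crop(d,'b1',220,100,300,200,6)
d=snapshot('top');crop(d,'b2',200,180,320,280,6)"
```

```text
time_s: 4.5
tool_pos: [0.7087, -0.0965, 0.3617]
tcp_rot: [-0.706, -0.036, 0.036, 0.706]
contact_force: [0.6, 0.8, 0.1]
finger_gap: 0.5
tcp [ 0.7087 -0.0965  0.3617] yaw 5.84 dp cm [ -2.79   7.56 -13.84] gap 0.4998198180790971 t 4.5
```

View pics/b1.png

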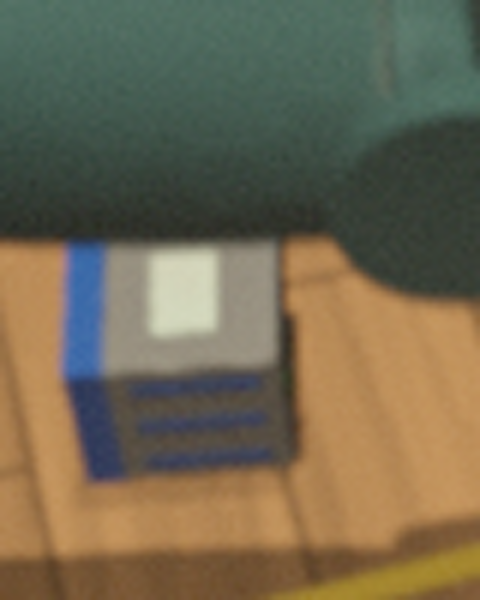

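View pics/b2.png

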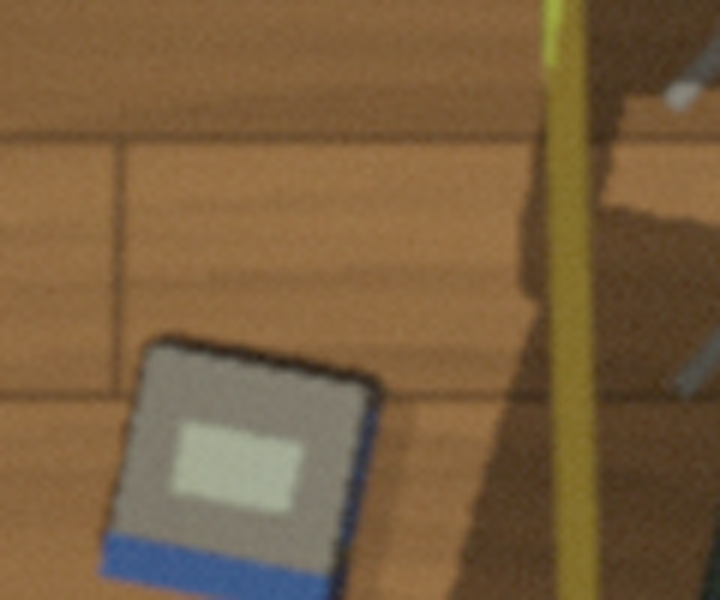

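```bash
python3 -m jog '[{"grip":0.5,"dp":[-0.7,0,-3.5],"twist":0},{"grip":0.5,"dp":[-0.7,0,-3.5],"twist":0},{"grip":0.5,"dp":[-0.7,0,-3.5],"twist":0},{"grip":0.5,"dp":[-0.7,0,-3.4],"twist":0},{"grip":0.5,"dp":[0,0,0],"twist":0},{"grip":0.5,"dp":[0,2.5,0],"twist":0},{"grip":0.5,"dp":[0,2.5,0],"twist":0},{"grip":0.5,"dp":[0,2.3,0],"twist":0},{"grip":0.5,"dp":[0,0,0],"twist":0}]'
python3 -c "
from h import *
goto(.695,-.237,.10)
d=snapshot('side');crop(d,'c1',270,170,450,310,4)"
```

```text
time_s: 5.35
tool_pos: [0.6939, -0.2348, 0.2832]
tcp_rot: [-0.705, -0.034, 0.038, 0.707]
contact_force: [-0.3, 0.5, -1.4]
finger_gap: 0.505
tcp [ 0.6939 -0.2348  0.2832] yaw 5.85 dp cm [ 0.08 -0.29 -0.23] gap 0.5047373259559714 t 5.35
```

View pics/c1.png

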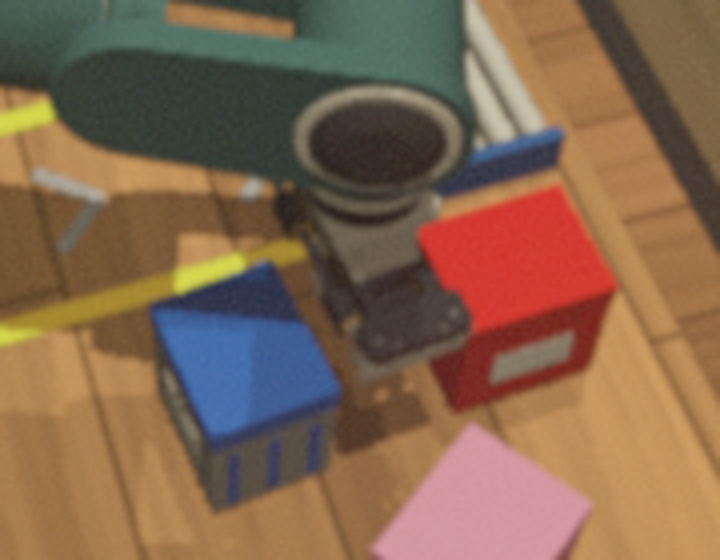

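Fingers are behind the right crate, clear of the red box. Same push.

```bash
python3 -m jog '[{"grip":0.5,"dp":[-1.2,-0.3,0],"twist":0},{"grip":0.5,"dp":[-1.0,0,0],"twist":0},{"grip":0.5,"dp":[-1.0,0,0],"twist":0},{"grip":0.5,"dp":[-1.0,0,0],"twist":0},{"grip":0.5,"dp":[-1.0,0,0],"twist":0},{"grip":0.5,"dp":[-1.0,0,0],"twist":0},{"grip":0.5,"dp":[-0.9,0,0],"twist":0},{"grip":0.5,"dp":[-0.7,0,0],"twist":0},{"grip":0.5,"dp":[-0.7,0,0],"twist":0},{"grip":0.5,"dp":[-0.7,0,0],"twist":0},{"grip":0.5,"dp":[0,0,0],"twist":0},{"grip":0.5,"dp":[0,0,0],"twist":0}]'
python3 -m jog '[{"grip":0.5,"dp":[0,0,0],"twist":0},{"grip":0.5,"dp":[0,0,0],"twist":0},{"grip":0.5,"dp":[0,0,0],"twist":0}]'
python3 -c "
from h import *
goto(.695,-.237,.10)
d=snapshot('side');crop(d,'c2',210,110,410,310,4/1.4)
crop(d,'c3',210,100,310,200,6)"
```

```text
time_s: 6.4
tool_pos: [0.6027, -0.2448, 0.2915]
tcp_rot: [-0.706, -0.036, 0.036, 0.706]
contact_force: [-0.3, -0.2, -0.3]
finger_gap: 0.501
time_s: 6.65
tool_pos: [0.6033, -0.2447, 0.2916]
tcp_rot: [-0.706, -0.036, 0.036, 0.706]
contact_force: [0.5, -0.8, 0.7]
finger_gap: 0.504
tcp [ 0.6033 -0.2447  0.2916] yaw 5.87 dp cm [ 9.2   0.55 -0.17] gap 0.503649887329027 t 6.65
```

View pics/c2.png

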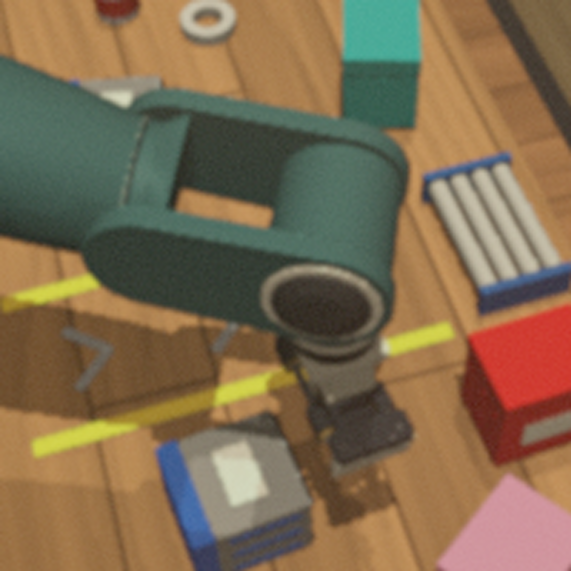

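View pics/c3.png

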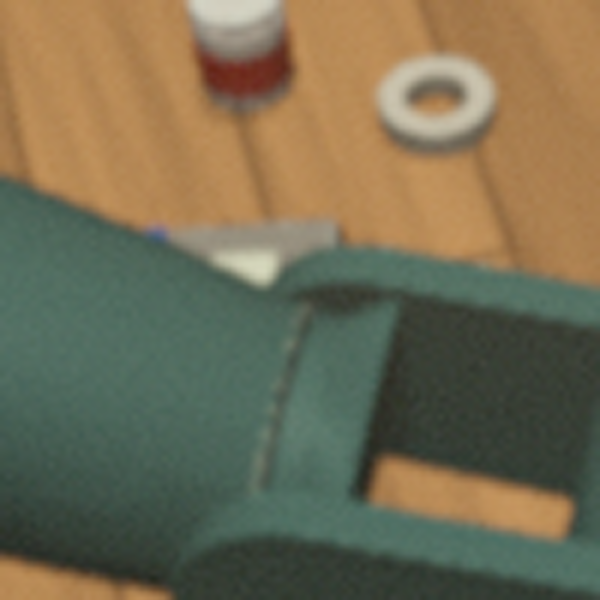

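```bash
python3 -m jog '[{"grip":0.5,"dp":[0,-3,0],"twist":0},{"grip":0.5,"dp":[0,-3,0],"twist":0},{"grip":0.5,"dp":[0,-3,0],"twist":0},{"grip":0.5,"dp":[-2.8,0,-2.8],"twist":0},{"grip":0.5,"dp":[-2.8,0,-2.8],"twist":0},{"grip":0.5,"dp":[-2.8,0,-2.8],"twist":0},{"grip":0.5,"dp":[-2.8,0,-2.8],"twist":0},{"grip":0.5,"dp":[-2.8,0,-2.8],"twist":0},{"grip":0.5,"dp":[-2.8,0,-2.8],"twist":0},{"grip":0.5,"dp":[0,0,0],"twist":0}]'
python3 -c "
from h import *
goto(.695,-.237,.10)
d=snapshot('side');cv2.imwrite('pics/d0.png',d['img'][:,:,::-1])
crop(d,'d1',230,110,310,190,7)
crop(d,'d3',250,230,350,330,6)
d=snapshot('top');crop(d,'d2',210,190,430,290,3.5)"
```

```text
time_s: 7.53
tool_pos: [0.4495, -0.433, 0.3817]
tcp_rot: [0.707, 0.034, -0.035, -0.706]
contact_force: [-0.1, -0.2, -0.1]
finger_gap: 0.503
tcp [ 0.4495 -0.433   0.3817] yaw 5.63 dp cm [26.36  9.51 17.11] gap 0.5030338563651773 t 7.5333
```

View pics/d0.png

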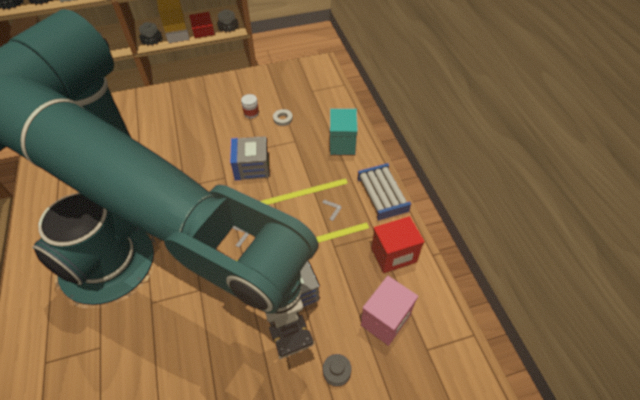

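View pics/d1.png

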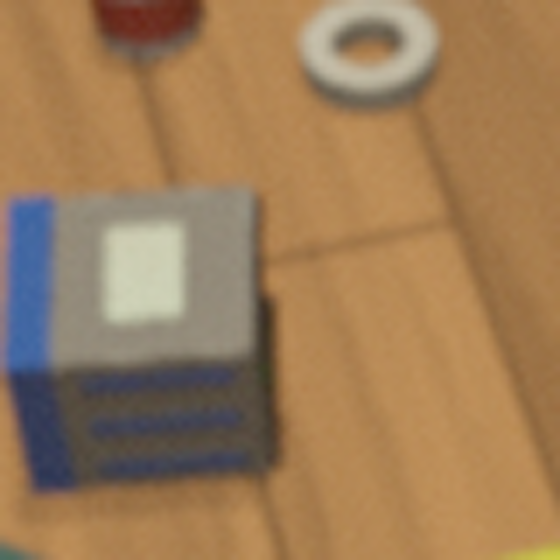

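View pics/d2.png

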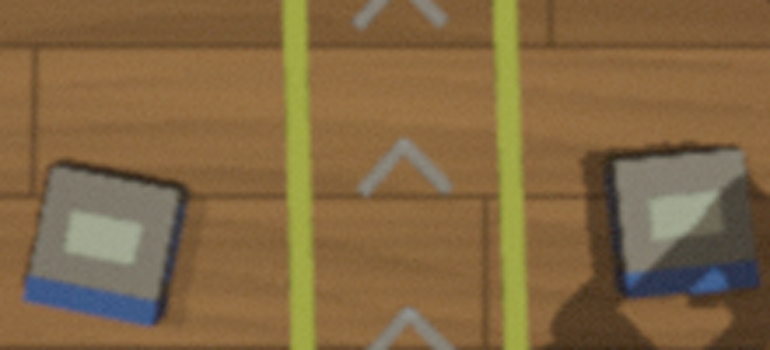

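```bash
cat >> h.py <<'E'
def box(ps,ox,oy,f,d,z=.09):
    P=np.array([ray(d,(ox+x/f,oy+y/f),z) for x,y in ps]); v=P[0]+P[1]-P[2]-P[3]
    print('c',P.mean(0).round(4),'yaw',np.degrees(np.arctan2(v[1],v[0])).round(1),P[:,:2].round(3).tolist())
E
python3 - <<'E'
from h import *
t=snapshot('top')
box([(52,163),(186,188),(157,325),(25,298)],210,190,3.5,t)
box([(612,157),(745,148),(758,288),(628,297)],210,190,3.5,t)
goto(.38,.28,.10)
E
```

```text
c [0.4868 0.235  0.09  ] yaw -11.0 [[0.554, 0.281], [0.533, 0.167], [0.418, 0.19], [0.441, 0.302]]
c [ 0.505  -0.2558  0.09  ] yaw 5.4 [[0.56, -0.194], [0.568, -0.307], [0.45, -0.316], [0.442, -0.206]]
tcp [ 0.4531 -0.4291  0.3816] yaw 5.81 dp cm [-0.1   9.58 71.28] gap 0.5017081619720622 t 7.6833
```

```bash
python3 -m jog '[{"grip":0,"dp":[0,0,0],"twist":0.1},{"grip":0,"dp":[0,0,0],"twist":0.1},{"grip":0,"dp":[0,0,0],"twist":0.09},{"grip":0,"dp":[-1.1,0,3.8],"twist":0},{"grip":0,"dp":[-1.1,0,3.8],"twist":0},{"grip":0,"dp":[-1.1,0,3.8],"twist":0},{"grip":0,"dp":[-1.1,0,3.8],"twist":0},{"grip":0,"dp":[-1.1,0,3.8],"twist":0},{"grip":0,"dp":[-1.1,0,3.8],"twist":0},{"grip":0,"dp":[-1.1,0,3.8],"twist":0},{"grip":0,"dp":[-1.1,0,3.8],"twist":0},{"grip":0,"dp":[-1.1,0,3.8],"twist":0}]'
python3 -c "
from h import *
goto(.385,.285,.04)
d=snapshot('side');crop(d,'e3',250,220,350,320,6)"
```

```text
time_s: 8.68
tool_pos: [0.419, -0.0717, 0.3819]
tcp_rot: [-0.704, 0.065, -0.066, 0.704]
contact_force: [1.0, -0.5, -0.2]
finger_gap: 0.008
tcp [ 0.419  -0.0717  0.3819] yaw -10.67 dp cm [-9.96 15.59 34.42] gap 0.007593178028094825 t 8.6833
```

View pics/e3.png

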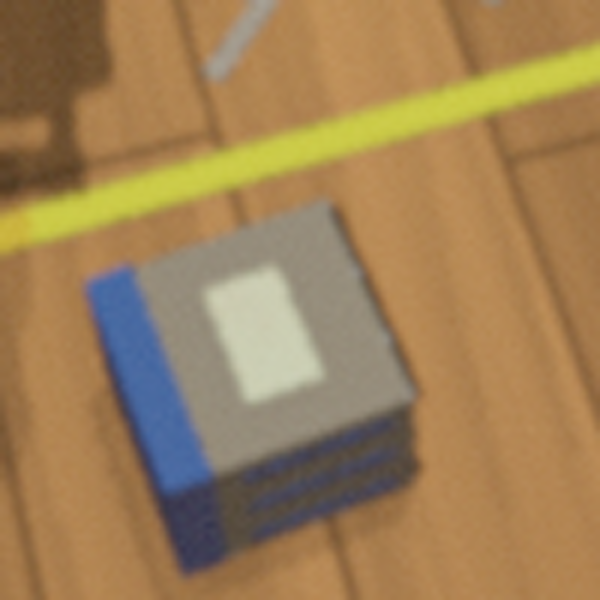

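```bash
python3 -m jog '[{"grip":0,"dp":[-1.1,0,3.8],"twist":0},{"grip":0,"dp":[-1.1,0,3.8],"twist":0},{"grip":0,"dp":[-1.1,0,3.8],"twist":0},{"grip":0,"dp":[-1.1,0,3.8],"twist":0},{"grip":0,"dp":[-1.1,0,3.8],"twist":0},{"grip":0,"dp":[-1.1,0,3.8],"twist":0},{"grip":0,"dp":[-1.1,0,3.8],"twist":0},{"grip":0,"dp":[-1.1,0,3.8],"twist":0},{"grip":0,"dp":[-1.0,0,3.9],"twist":0},{"grip":0,"dp":[0,0,0],"twist":0}]'
python3 -m jog '[{"grip":0,"dp":[0,4,0],"twist":0},{"grip":0,"dp":[0,4,0],"twist":0},{"grip":0,"dp":[0,4,0],"twist":0},{"grip":0,"dp":[0,3.6,0],"twist":0},{"grip":0,"dp":[0,0,0],"twist":0}]'
python3 -c "
from h import *
goto(.385,.285,.04)"
```

```text
time_s: 9.57
tool_pos: [0.3855, 0.2866, 0.3814]
tcp_rot: [-0.704, 0.064, -0.064, 0.705]
contact_force: [1.2, 0.0, -0.0]
finger_gap: 0.006
time_s: 9.98
tool_pos: [0.3852, 0.2804, 0.2192]
tcp_rot: [0.706, -0.068, 0.063, -0.702]
contact_force: [-1.1, -0.6, -1.1]
finger_gap: 0.005
tcp [0.3852 0.2804 0.2192] yaw -10.67 dp cm [-0.11 -0.69  0.44] gap 0.004792714765451622 t 9.9833
```

```bash
python3 -m jog '[{"grip":0,"dp":[1.5,-0.4,0.4],"twist":0},{"grip":0,"dp":[1.5,0,0],"twist":0},{"grip":0,"dp":[0.7,0,0],"twist":0},{"grip":0,"dp":[0.7,0,0],"twist":0},{"grip":0,"dp":[0.7,0,0],"twist":0},{"grip":0,"dp":[0.7,0,0],"twist":0},{"grip":0,"dp":[0.7,0,0],"twist":0},{"grip":0,"dp":[0.7,0,0],"twist":0},{"grip":0,"dp":[0.7,0,0],"twist":0},{"grip":0,"dp":[0,0,0],"twist":0}]'
python3 -c "
from h import *
goto(.385,.285,.04)
d=snapshot('side');crop(d,'f1',230,110,310,190,7)"
```

```text
time_s: 10.82
tool_pos: [0.4668, 0.2696, 0.2297]
tcp_rot: [0.704, -0.066, 0.067, -0.704]
contact_force: [0.8, -0.4, -0.4]
finger_gap: 0.007
tcp [0.4668 0.2696 0.2297] yaw -10.79 dp cm [-8.32  0.35 -0.02] gap 0.006817115458549602 t 10.8167
```

View pics/f1.png

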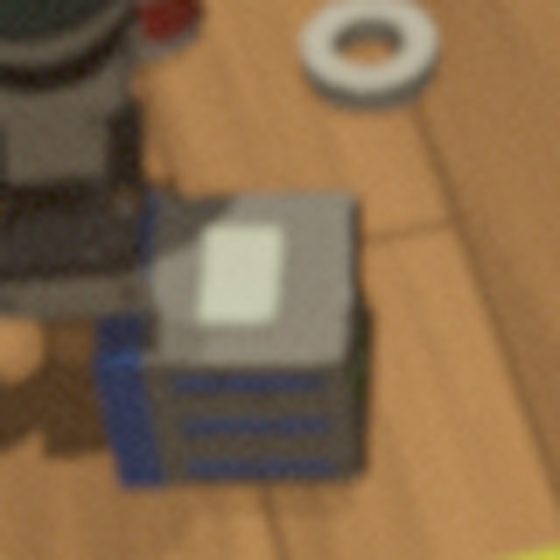

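```bash
python3 -c "
from h import *
d=snapshot('side');crop(d,'f2',270,145,290,185,15)
im=d['img'].astype(int)
for v in range(156,178,2): print(v,[tuple(im[v,u]) for u in range(279,286)])"
```

```text
156 [(np.int64(112), np.int64(104), np.int64(88)), (np.int64(80), np.int64(71), np.int64(56)), (np.int64(58), np.int64(53), np.int64(35)), (np.int64(74), np.int64(56), np.int64(36)), (np.int64(128), np.int64(92), np.int64(57)), (np.int64(169), np.int64(122), np.int64(74)), (np.int64(179), np.int64(134), np.int64(84))]
158 [(np.int64(108), np.int64(98), np.int64(82)), (np.int64(73), np.int64(67), np.int64(50)), (np.int64(58), np.int64(54), np.int64(38)), (np.int64(76), np.int64(59), np.int64(32)), (np.int64(130), np.int64(93), np.int64(58)), (np.int64(169), np.int64(126), np.int64(79)), (np.int64(179), np.int64(134), np.int64(82))]
160 [(np.int64(92), np.int64(85), np.int64(70)), (np.int64(68), np.int64(57), np.int64(43)), (np.int64(63), np.int64(58), np.int64(40)), (np.int64(86), np.int64(66), np.int64(39)), (np.int64(138), np.int64(102), np.int64(62)), (np.int64(172), np.int64(125), np.int64(79)), (np.int64(180), np.int64(135), np.int64(82))]
162 [(np.int64(72), np.int64(64), np.int64(49)), (np.int64(62), np.int64(60), np.int64(37)), (np.int64(66), np.int64(60), np.int64(39)), (np.i
[... 1714 characters left out ...]
np.int64(74)), (np.int64(170), np.int64(126), np.int64(79))]
174 [(np.int64(82), np.int64(73), np.int64(59)), (np.int64(79), np.int64(67), np.int64(55)), (np.int64(81), np.int64(63), np.int64(46)), (np.int64(121), np.int64(88), np.int64(54)), (np.int64(161), np.int64(118), np.int64(71)), (np.int64(171), np.int64(127), np.int64(80)), (np.int64(167), np.int64(123), np.int64(77))]
176 [(np.int64(81), np.int64(72), np.int64(57)), (np.int64(79), np.int64(69), np.int64(52)), (np.int64(82), np.int64(63), np.int64(45)), (np.int64(124), np.int64(90), np.int64(54)), (np.int64(163), np.int64(120), np.int64(74)), (np.int64(170), np.int64(126), np.int64(77)), (np.int64(169), np.int64(128), np.int64(79))]
```

View pics/f2.png

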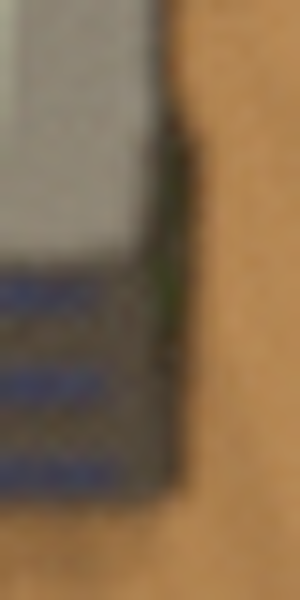

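A greenish sliver shows at (281,162) in the side image, but it's too thin to rely on. I'll yaw the crate more by pushing nearer its left corner.

```bash
python3 -m jog '[{"grip":0,"dp":[-2,0,0],"twist":0},{"grip":0,"dp":[0,0,2.3],"twist":0},{"grip":0,"dp":[1.3,0,0],"twist":0},{"grip":0,"dp":[0.8,0,0],"twist":0},{"grip":0,"dp":[0.8,0,0],"twist":0},{"grip":0,"dp":[0.8,0,0],"twist":0},{"grip":0,"dp":[0.8,0,0],"twist":0},{"grip":0,"dp":[0.8,0,0],"twist":0},{"grip":0,"dp":[0,0,0],"twist":0}]'
python3 -c "
from h import *
goto(.385,.285,.04)
d=snapshot('side');crop(d,'f3',230,110,310,190,7)"
```

```text
time_s: 11.67
tool_pos: [0.5038, 0.2857, 0.2297]
tcp_rot: [0.704, -0.066, 0.067, -0.704]
contact_force: [-0.6, -0.9, -0.2]
finger_gap: 0.005
tcp [0.5038 0.2857 0.2297] yaw -10.81 dp cm [-11.66   0.35  -2.3 ] gap 0.004567436824030691 t 11.6667
```

View pics/f3.png

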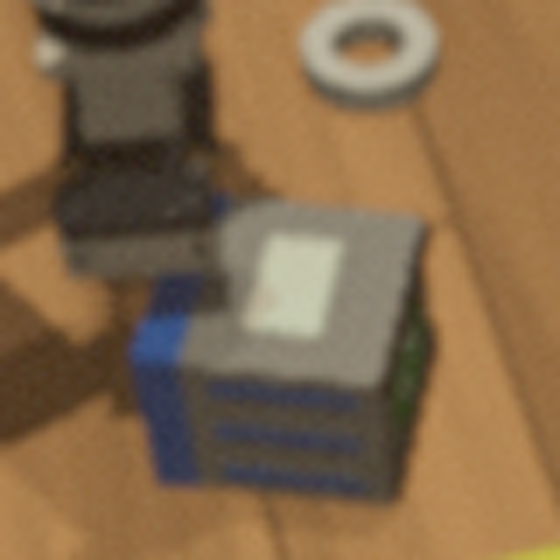

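A green ring shows clearly on the left crate's underside, at crop (410,360), so the left crate is the stamped one. I'll back off, raise and measure.

```bash
python3 -m jog '[{"grip":0.4,"dp":[-3,0,0],"twist":0},{"grip":0.4,"dp":[0,-4,0],"twist":0},{"grip":0.4,"dp":[0,-4,1],"twist":0},{"grip":0.4,"dp":[-3,-2,3],"twist":0},{"grip":0.4,"dp":[-3,0,3],"twist":0},{"grip":0.4,"dp":[-2,0,3.5],"twist":0},{"grip":0.4,"dp":[0,0,3],"twist":0}]'
python3 -c "
from h import *
goto(.385,.285,.04)
d=snapshot('top');crop(d,'g1',200,170,320,270,6)
d=snapshot('side');crop(d,'g2',230,110,310,190,7)"
```

```text
time_s: 12.3
tool_pos: [0.4198, 0.437, 0.3286]
tcp_rot: [-0.704, 0.066, -0.066, 0.705]
contact_force: [1.4, -1.0, 0.4]
finger_gap: 0.394
tcp [0.4198 0.437  0.3286] yaw -10.68 dp cm [ -0.61  10.22 -15.59] gap 0.39371517711684023 t 12.3
```

View pics/g1.png

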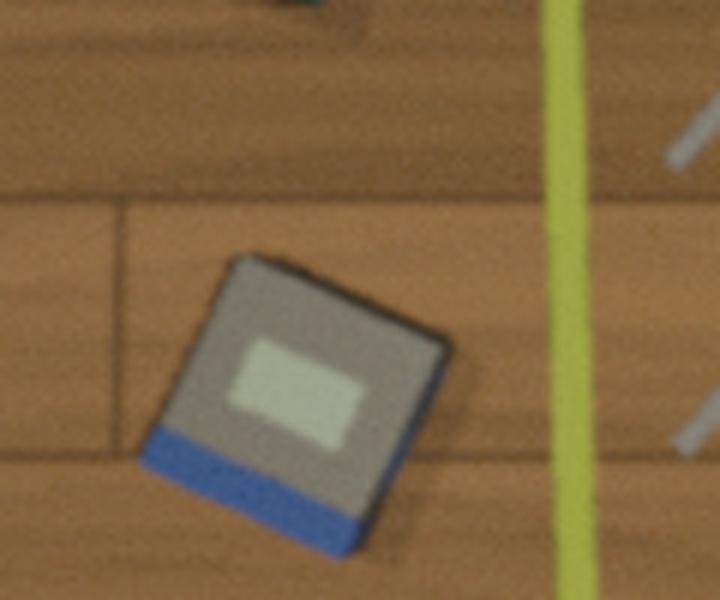

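View pics/g2.png

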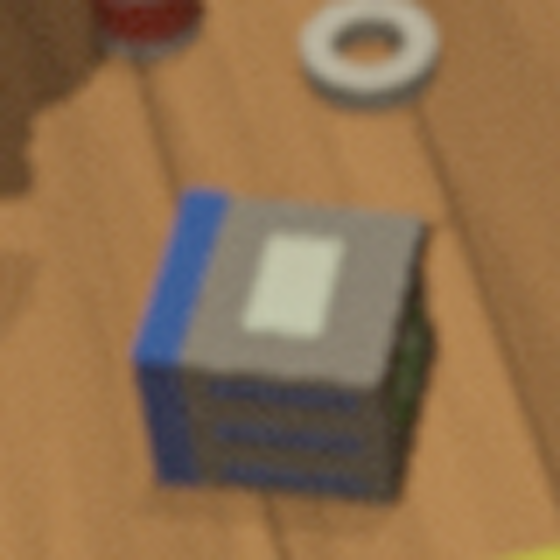

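Run:
```python
from h import *
t=snapshot('top')
box([(240,260),(450,345),(350,558),(142,462)],200,170,6,t)
for yaw in (-25,):
    c=np.array([0,0])
```

```text
c [0.5512 0.2084 0.09  ] yaw -25.0 [[0.623, 0.237], [0.581, 0.132], [0.477, 0.181], [0.524, 0.284]]
```

```bash
python3 -m jog '[{"grip":0.6,"dp":[0,0,0],"twist":-0.12},{"grip":0.6,"dp":[0,0,0],"twist":-0.12},{"grip":0.6,"dp":[0,0,0],"twist":-0.12},{"grip":0.6,"dp":[0,0,0],"twist":-0.12},{"grip":0.6,"dp":[0,0,0],"twist":-0.12},{"grip":0.6,"dp":[0,0,0],"twist":-0.12},{"grip":0.6,"dp":[0,0,0],"twist":-0.12},{"grip":0.6,"dp":[0,0,0],"twist":-0.12},{"grip":0.6,"dp":[0,0,0],"twist":-0.12},{"grip":0.6,"dp":[0,0,0],"twist":-0.12},{"grip":0.6,"dp":[0,0,0],"twist":-0.12},{"grip":0.6,"dp":[0,0,0],"twist":0}]'
python3 -c "
from h import *
goto(.592,.294,.035); print(tool()[1].round(2), readout.read_state()['qpos'])"
```

```text
time_s: 13.45
tool_pos: [0.4229, 0.4339, 0.3275]
tcp_rot: [0.596, 0.381, -0.381, -0.596]
contact_force: [0.0, 0.4, 0.5]
finger_gap: 0.6
tcp [0.4229 0.4339 0.3275] yaw 65.17 dp cm [ -5.59  10.64 -21.22] gap 0.5997226217361536 t 13.45
[[ 0.42  0.   -0.91]
 [ 0.91 -0.    0.42]
 [-0.   -1.   -0.  ]] [ 7.56217786e-01 -2.47016109e-03  1.69075838e+00 -2.93165952e-04
  1.45348985e+00 -1.95196806e+00]
```

```bash
python3 -m jog '[{"grip":0.6,"dp":[0,0,0],"twist":0.12},{"grip":0.6,"dp":[0,0,0],"twist":0.12},{"grip":0.6,"dp":[0,0,0],"twist":0.12},{"grip":0.6,"dp":[0,0,0],"twist":0.12},{"grip":0.6,"dp":[0,0,0],"twist":0.12},{"grip":0.6,"dp":[0,0,0],"twist":0.12},{"grip":0.6,"dp":[0,0,0],"twist":0.12},{"grip":0.6,"dp":[0,0,0],"twist":0.12},{"grip":0.6,"dp":[0,0,0],"twist":0.12},{"grip":0.6,"dp":[0,0,0],"twist":0.12},{"grip":0.6,"dp":[0,0,0],"twist":0.12},{"grip":0.6,"dp":[0,0,0],"twist":0.12}]' >/dev/null
python3 -m jog '[{"grip":0.6,"dp":[0,0,0],"twist":0.12},{"grip":0.6,"dp":[0,0,0],"twist":0.12},{"grip":0.6,"dp":[0,0,0],"twist":0.12},{"grip":0.6,"dp":[0,0,0],"twist":0.12},{"grip":0.6,"dp":[0,0,0],"twist":0.12},{"grip":0.6,"dp":[0,0,0],"twist":0.12},{"grip":0.6,"dp":[0,0,0],"twist":0.12},{"grip":0.6,"dp":[0,0,0],"twist":0.12},{"grip":0.6,"dp":[0,0,0],"twist":0.12},{"grip":0.6,"dp":[0,0,0],"twist":0.12},{"grip":0.6,"dp":[0,0,0],"twist":0.12},{"grip":0.6,"dp":[0,0,0],"twist":0.12}]' >/dev/null
python3 -m jog '[{"grip":0.6,"dp":[0,0,0],"twist":0.12},{"grip":0.6,"dp":[0,0,0],"twist":0.12},{"grip":0.6,"dp":[0,0,0],"twist":0.02},{"grip":0.6,"dp":[0,0,0],"twist":0}]'
python3 -c "
from h import *
goto(.592,.294,.035); print(tool()[1].round(2), readout.read_state()['qpos'].round(2))"
```

```text
time_s: 15.78
tool_pos: [0.4228, 0.4344, 0.3275]
tcp_rot: [0.379, -0.597, 0.597, -0.379]
contact_force: [-0.7, -0.5, 0.1]
finger_gap: 0.6
tcp [0.4228 0.4344 0.3275] yaw -115.13 dp cm [ 5.52 10.64 21.28] gap 0.5996334703389715 t 15.7833
[[-0.42  0.    0.91]
 [-0.91 -0.   -0.42]
 [ 0.   -1.    0.  ]] [ 0.76 -0.    1.69 -0.    1.45  1.2 ]
```

```bash
python3 -m jog '[{"grip":0.6,"dp":[0.9,0,3.6],"twist":0},{"grip":0.6,"dp":[0.9,0,3.6],"twist":0},{"grip":0.6,"dp":[0.9,0,3.6],"twist":0},{"grip":0.6,"dp":[0.9,0,3.5],"twist":0},{"grip":0.6,"dp":[0.9,0,3.5],"twist":0},{"grip":0.6,"dp":[1,0,3.5],"twist":0},{"grip":0.6,"dp":[0,0,0],"twist":0},{"grip":0.6,"dp":[0,3.5,0],"twist":0},{"grip":0.6,"dp":[0,3.5,0],"twist":0},{"grip":0.6,"dp":[0,3.5,0],"twist":0},{"grip":0.6,"dp":[0,0,0],"twist":0}]'
python3 -c "
from h import *
goto(.592,.294,.035)
d=snapshot('side');crop(d,'h1',220,80,340,200,6)"
```

```text
time_s: 16.7
tool_pos: [0.5907, 0.294, 0.2153]
tcp_rot: [-0.383, 0.597, -0.596, 0.377]
contact_force: [-1.1, -1.5, -2.0]
finger_gap: 0.601
tcp [0.5907 0.294  0.2153] yaw -114.95 dp cm [-0.05 -0.59  0.11] gap 0.6008161869287476 t 16.7
```

View pics/h1.png

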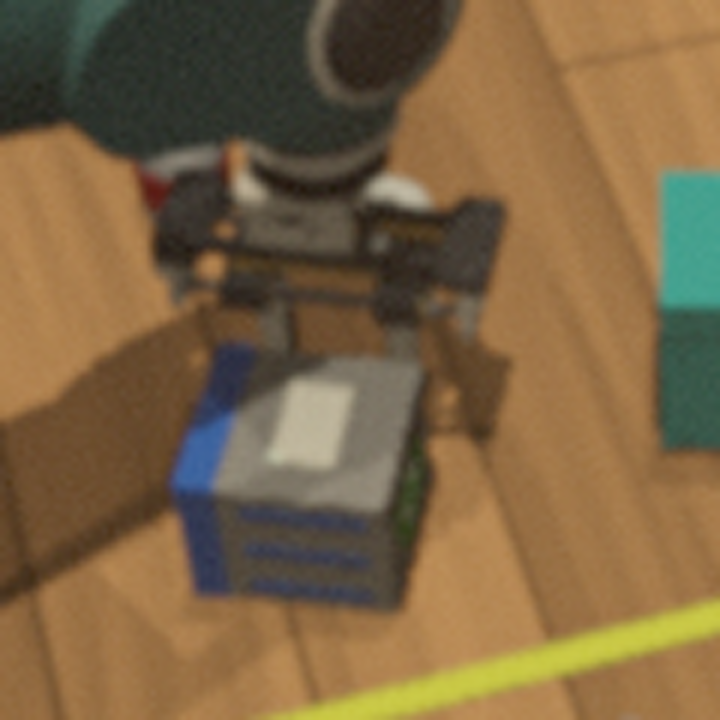

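```bash
python3 -m jog '[{"grip":0.6,"dp":[1.5,0,0],"twist":0},{"grip":0.6,"dp":[1,0,0],"twist":0},{"grip":0.6,"dp":[0.8,0,0],"twist":0},{"grip":0.6,"dp":[0.8,0,0],"twist":0},{"grip":0.6,"dp":[1,0,0],"twist":-0.02},{"grip":0.6,"dp":[1,0,0],"twist":-0.02},{"grip":0.6,"dp":[1,0,0],"twist":-0.02},{"grip":0.6,"dp":[1,0,0],"twist":-0.02},{"grip":0.6,"dp":[1,0,0],"twist":-0.02},{"grip":0.6,"dp":[1,0,0],"twist":-0.02},{"grip":0.6,"dp":[1,0,0],"twist":-0.02},{"grip":0.6,"dp":[1,0,0],"twist":-0.02}]'
python3 -c "
from h import *
goto(.53,.045,.035)
d=snapshot('side');crop(d,'h2',220,80,370,240,5/1.5)"
```

```text
time_s: 17.75
tool_pos: [0.5462, 0.1828, 0.2241]
tcp_rot: [0.426, -0.564, 0.564, -0.427]
contact_force: [0.9, 3.7, 3.7]
finger_gap: 0.602
tcp [0.5462 0.1828 0.2241] yaw -105.8 dp cm [13.7   0.28  2.19] gap 0.6017707150117981 t 17.75
```

View pics/h2.png

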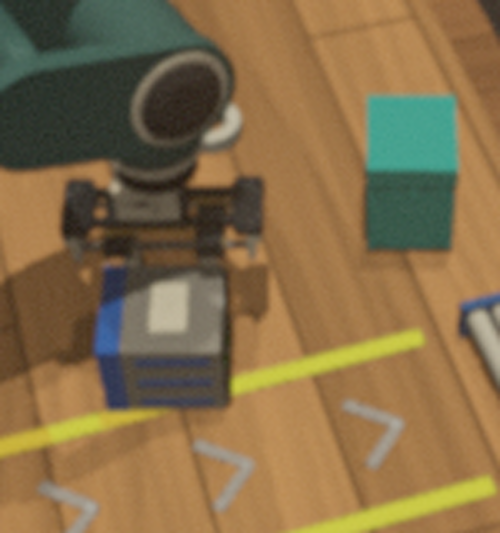

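```bash
python3 -m jog '[{"grip":0.6,"dp":[1,0,0],"twist":-0.024},{"grip":0.6,"dp":[1,0,0],"twist":-0.024},{"grip":0.6,"dp":[1,0,0],"twist":-0.024},{"grip":0.6,"dp":[1,0,0],"twist":-0.024},{"grip":0.6,"dp":[1,0,0],"twist":-0.024},{"grip":0.6,"dp":[1,0,0],"twist":-0.024},{"grip":0.6,"dp":[1,0,0],"twist":-0.024},{"grip":0.6,"dp":[1,0,0],"twist":-0.024},{"grip":0.6,"dp":[1,0,0],"twist":-0.024},{"grip":0.6,"dp":[1,0,0],"twist":-0.024},{"grip":0.6,"dp":[1,0,0],"twist":-0.024},{"grip":0.6,"dp":[0.6,0,0],"twist":-0.02}]'
python3 -c "
from h import *
goto(.53,.045,.035)
d=snapshot('top');crop(d,'i0',260,150,400,290,4)
d=snapshot('side');crop(d,'i1',220,130,370,290,5/1.5)"
```

```text
time_s: 18.8
tool_pos: [0.5291, 0.0684, 0.2235]
tcp_rot: [-0.502, 0.498, -0.498, 0.502]
contact_force: [-1.4, 3.6, 2.2]
finger_gap: 0.602
tcp [0.5291 0.0684 0.2235] yaw -89.57 dp cm [2.34 0.24 0.07] gap 0.6020856010653532 t 18.8
```

View pics/i0.png

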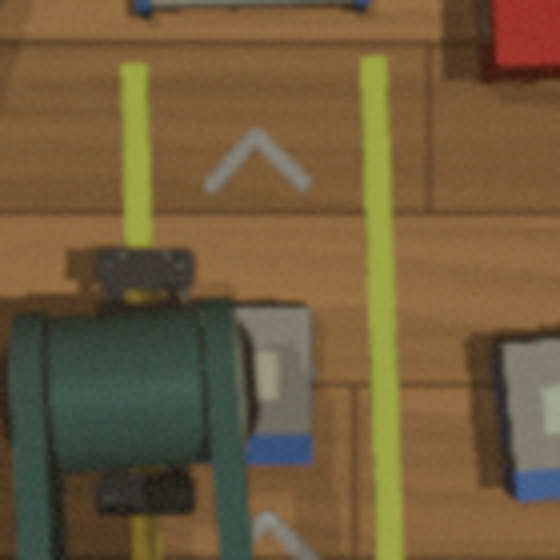

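View pics/i1.png

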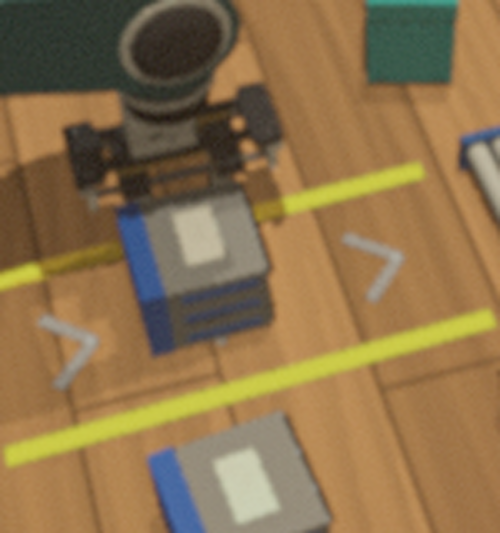

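```bash
python3 -c "
from h import *
t=snapshot('top')
print(ray(t,(260+313/4,150+385/4),.09), ray(t,(260+383/4,150+385/4),0), ray(t,(260+145/4,150+520/4),0))"
```

```text
[ 0.52620424 -0.05538532  0.09      ] [ 0.52366425 -0.11342981  0.        ] [0.41840027 0.07289275 0.        ]
```

```bash
python3 -m jog '[{"grip":0.6,"dp":[0.7,0,0],"twist":-0.01},{"grip":0.6,"dp":[0.6,0,0],"twist":-0.01},{"grip":0.6,"dp":[0.5,0,0],"twist":0},{"grip":0.6,"dp":[0,0,0],"twist":0},{"grip":0.6,"dp":[-1,0,0],"twist":0},{"grip":0.6,"dp":[-2,0,0],"twist":0},{"grip":0.6,"dp":[-2,0,0],"twist":0},{"grip":0.6,"dp":[0,-3,0],"twist":0},{"grip":0.6,"dp":[0,-3,0],"twist":0},{"grip":0.6,"dp":[0,-3,0],"twist":0},{"grip":0.6,"dp":[-4,0,0],"twist":0},{"grip":0.6,"dp":[-4,0,0],"twist":0}]'
python3 -m jog '[{"grip":0.6,"dp":[-4,0,0],"twist":0},{"grip":0.6,"dp":[-4,0,0],"twist":0},{"grip":0.6,"dp":[-4,0,0],"twist":0},{"grip":0.6,"dp":[-4,0,0],"twist":0},{"grip":0.6,"dp":[0,0,0],"twist":0},{"grip":0.6,"dp":[0,0,0],"twist":0}]'
python3 -c "
from h import *
goto(.53,.045,.035)
d=snapshot('top');crop(d,'j0',130,150,530,300,2);crop(d,'j2',270,190,410,290,5)
d=snapshot('side');cv2.imwrite('pics/j1.png',d['img'][:,:,::-1])"
```

```text
time_s: 19.95
tool_pos: [0.526, 0.1815, 0.3148]
tcp_rot: [-0.505, 0.493, -0.495, 0.507]
contact_force: [0.5, 0.5, -0.8]
finger_gap: 0.599
time_s: 20.45
tool_pos: [0.5208, 0.3431, 0.3117]
tcp_rot: [0.508, -0.493, 0.492, -0.507]
contact_force: [0.0, -0.5, -0.2]
finger_gap: 0.6
tcp [0.5208 0.3431 0.3117] yaw -88.29 dp cm [29.81  9.08  0.04] gap 0.6001781892003629 t 20.45
```

View pics/j0.png

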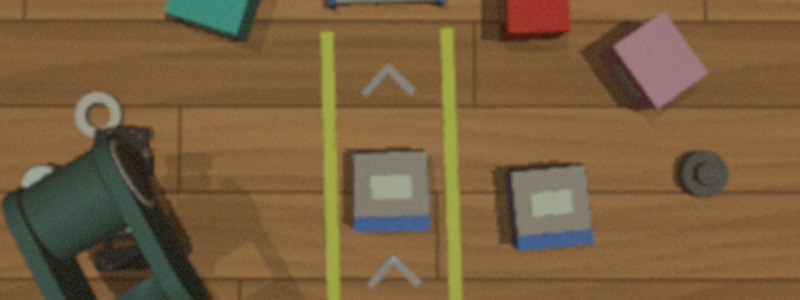

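View pics/j1.png

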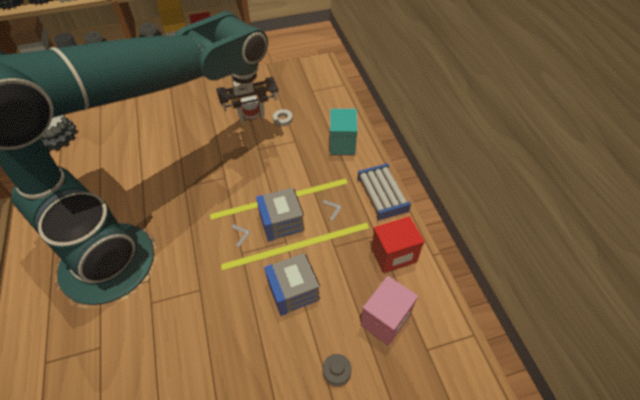

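View pics/j2.png

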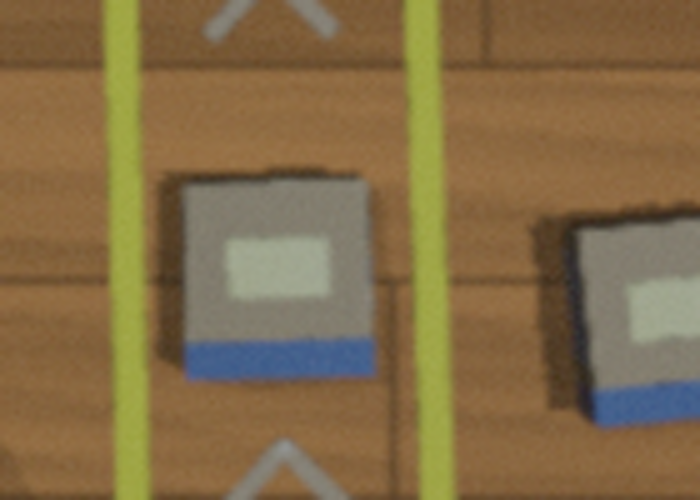

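Run:
```python
from h import *
t=snapshot('top')
box([(183,182),(369,178),(374,375),(187,380)],270,190,5,t)
box([(510,172),(585,166),(592,242),(518,248)],130,150,2,t)
for v in (280,): print(ray(t,(270+127/5,190+v/5),0), ray(t,(270+429/5,190+v/5),0))
print('tin',ray(t,(130+40/2,150+180/2),.07),'bearing',ray(t,(130+98/2,150+115/2),.02),'pulley',ray(t,(130+703/2,150+173/2),.04))
r.finish_job()
```

```text
c [ 0.5278 -0.0181  0.09  ] yaw 1.4 [[0.585, 0.039], [0.587, -0.072], [0.471, -0.075], [0.468, 0.036]]
c [ 0.5052 -0.2549  0.09  ] yaw 5.1 [[0.557, -0.194], [0.566, -0.306], [0.454, -0.315], [0.445, -0.205]]
[0.52419369 0.07609841 0.        ] [ 0.5244463  -0.11358931  0.        ]
tin [0.5435445  0.50887227 0.07      ] bearing [0.643649   0.43810179 0.02      ] pulley [ 0.5551269  -0.49676881  0.04      ]
the job is handed in; nothing more can be done
```

I tipped both crates onto their sides toward the robot. The stamped one now lies in the dispatch lane, and the job was handed in at about 20.5 s. No verdict was reported.

- **Finding the stamp:** neither camera saw the undersides well. I turned the left crate about 14° with the fingers, and its underside then showed the green ring in the side view. The right crate's underside was never visible, so I took it as the plain one by elimination.
- **Stamped crate:** I pushed it sideways with two fingers while turning it straight. It ended at (0.528, -0.018), within about 1 mm of the lane's centre line and about 25 mm from its middle. It is roughly parallel to the tape, with about 30 mm clear on each side.
- **Plain crate:** it lies where it tipped, at (0.505, -0.255). That is about 0.235 m from the centre line and 0.11 m from where it started.
- **Bystanders:** the pulley and bearing measured within 1–2 mm of their start positions. The tin read 6 mm off, but the arm partly hid it and I read it from a coarser picture. The gripper stayed clear above it.
- **Robot:** the last picture before handing in showed it standing clear of everything.

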